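# Clamp a whetstone in a sloping sharpening bridge

## Robot

A 6-joint arm with a two-finger parallel gripper is mounted at the origin on the work surface. World frame = base frame: x ahead of the robot, y to its left, z up, the work surface at z = 0. Lengths are in m, angles in rad, forces in N, time in s.
With the tool pointing down it reaches from about 0.25 to 0.725 m from the base axis. Payload 4 kg.
Tool frame: the origin (TCP) lies at the very end of the fingers, on their centre line; the grasp point (between the pads) lies 19 mm behind it; z points along the fingers, y is the line along which they close (so a half turn about z gives the same grasp; the last joint's range is limited). The gripper opens to 85 mm and grips with 20 to 120 N. Pads are 22 mm wide; open, the fingers measure 114 mm over their backs; the gripper's body (76 mm by 85 mm) begins 54 mm behind the grasp point. The pads swing forward as they close: fully open they stand 13 mm farther back than shut.
Start: joints at [-1.129, 0.241, 0.005, 1.335, 0, 1.571], TCP at [0.214, -0.452, 0.231] pointing down, gripper open.
Joint ranges: [-2.72, 2.72], [-1.05, 1.87], [-1.09, 1.28], [-1.99, 2.15], [-1.42, 1.44], [-3.14, 3.14]. Speed limits (rad/s): [2.79, 2.79, 3.14, 3.14, 3.14, 3.14].

## Interface

Orientations are given as a unit quaternion [x, y, z, w].
In Python, from workcell import bot, vision, workorder gives the robot as it stands.
- The arm moves only by the shell command python3 -m creep 'ROWS' [OPENING]. ROWS is JSON, a list of rows, each a list of 2 entries, a list of its own where there are three numbers: the shift along the tool's x, y, z in mm, then the turn, a rotation vector about the tool's x, y, z in rad. In form: [[[dx, dy, dz], [wx, wy, wz]], ...]. A call has 1 to 12 rows; each row shifts and turns the commanded pose from where the row before left it, along the tool's axes as they then stand; what a row does not reach is not made up. A row lasts 1/8 s, in which the tool goes at most 62.5 mm and 10.7 degrees, less where a joint would pass 70% of its speed; a pose out of reach is approached as far as the arm can. A call is refused whole if a number of a shift passes 62.5 or a number of a turn 0.188, either way. A call with a gripper value outside its range is refused whole. OPENING is the finger opening in mm, from 0 to 85.4, set as the call begins (- or left out, the last holds). The fingers move at their own pace and stop on an object; the grip force is fixed at half the most. Time passes only in rows, so rows that do not move let the fingers close. It gives the time, the measured TCP pose, the force, the opening and the grip force at its end, in the units of the state.
- bot.get_obs(): the state, without advancing time (a new reading comes with each control period).
- vision.camera(name): name is "side" or "top"; returns a dict with "image" (480x640x3 uint8, blue, green, red), "z_map" (480x640 float32, m along the optical axis (not along the pixel's ray), 0 where there is no reading), "K" (3x3 intrinsics, pixels), "rvec" (rotation vector, rad) and "tvec" (3), from world to camera coordinates, as OpenCV has them. Camera axes: x right, y down, z forward; pixel columns grow to the right and rows downward; lengths in m; the calibration is good to about 2 mm. A picture is of the moment at which its call begins.
- workorder.job_done(): hands the job in; it is judged then, once.
Trained networks look in a picture, given as the dict that the camera call returned (one of the last four; its "shot" number tells which), for a name from the list of things; names that differ only in an ending like _2 or _b are one class to them, and where a whole thing is asked for, a point or a joint stands for the part that bears it (a point fixed in the world has none). Each returns a list of dicts, best first, with "score" (0 to 1); they miss things now and then, are a little off and sometimes report something else, mostly with a low value. They report only what shows in the picture. A call takes as long as a camera call. They do not tell look-alikes from the thing itself.
- vision.spot_in(picture, query): "position" ([column, row] in pixels, amid what is visible of it).
- vision.place_of(picture, query): "position" ([column, row] in pixels: a listed point, or the origin of a listed thing).
The state is a dict: "clock": time; "joint_pos": joint angles; "joint_vel": joint speeds; "tau": joint torques, N m; "eef_pos": TCP position; "tool_rot": TCP orientation; "ft_force": force on the tool from outside, world axes, zero at the start; "ft_torque": the same for the moment, N m; "grip_width": finger opening in m; "grasp_force": force on a finger pad.
Only numpy, scipy, OpenCV 4.12 (cv2) and the standard library are available. Lean on these libraries where they do the work, as an engineer would, in place of code of your own. Each camera call takes 0.05 s, during which the arm holds its last target. There are 200 camera calls.

## Task

Set up for knife sharpening: fit the cream-and-rust whetstone, cream face up, in the sloping stone holder that bridges the steel pan. Push its far end against the blue sprung jaw, without bottoming the spring, lower its near end behind the low stop and let go, so that it lies flat on both black bearers, straight and centred across, gripped between jaw and stop. Leave the green stone, ramekin, sauce bottle, pepper mill and cups as they stand.

Things in the scene. Friction and masses are not known exactly. Their poses are not given: they have to be found in the camera images.
- stone: The whetstone to fit: a slab 180 long (x) x 60 wide (y) x 25 high (z) mm, about 0.55 kg, its upper 15 mm cream and lower 10 mm rust-brown. It starts flat on the counter with the cream face up. Origin: centre of the underside; z points out of the cream face. Both ends are alike. It starts within 0.3 rad of world x.
- coarse: Another whetstone of the same size and frame, green above and near-black below. Not wanted; leave it. The two stones may have swapped places.
- cradle: The fixed sloping rest over the pan, in the frame of its seat. Origin: midway between the two bearers, on the plane of their tops, 125 mm above the counter. x runs up the 15 degree slope from the low stop (robot's end) to the sprung jaw (far end), y across, z square out of the seat. The stone lies along x, centred in y; the clamp decides where in x, within 13 mm of this origin.
- bearer_near (a point): Top centre of the lower bearer: a black rubber block 16 mm long in the cradle's x, 50 mm wide in y, at cradle x = -55, z = 0. Past it is the low stop: a rubber-faced plate 50 mm wide, 14 mm thick, top at cradle z = +13 mm, face 170 to 174 mm from the free jaw's face. Stop and jaw sit on one clamp bar, locked anywhere within 10 mm of mid-range; its setting is not reported. The stop does not yield.
- bearer_far (a point): The same for the upper bearer, at cradle x = +55 mm. Two 8 mm steel rods run below, at cradle y = +-18 mm, tops at z = -8. Nothing stands beside the stone's long sides, so fingers have room there.
- jaw (a joint): Travel (m) of the blue sprung jaw up the cradle's x: 0 free, 0.018 bottomed. Its rubber face, square to x, is 50 mm wide, spans cradle z = -18 to +15 mm and, free, lies somewhere from x = 72 to 92 mm (by the clamp's setting). Spring: 3 N at first, plus 0.65 N per mm. Seated, the stone holds it 6 to 10 mm in; it must go in about 2 mm more while the near end is lowered past the stop.
- bridge: The fixed steel pan under the holder, 265 x 162 mm (285 x 182 over the rim), 65 mm high, empty; origin at the centre of its underside, straight below the cradle's origin; x along its length, the cradle's x seen from above. Holder and bracket at its far end rise to 170 mm.
- sauce: Red sauce bottle, 56 mm across, 170 mm tall, origin at the centre of its foot. Bystander.
- mill: Dark wooden pepper mill, 56 mm across, 165 mm tall, origin at the centre of its foot. Bystander.
- cups: Stack of white paper cups, 84 mm across, 175 mm tall, origin at the centre of its foot. Bystander.
- ramekin: White ramekin, 70 mm across, 40 mm tall, origin at the centre of its foot. Bystander.
There are look-alikes about, which are no part of the job. Of the things that look like the stone, the larger one is meant.

How it is judged:
By the outcome, as a careful person would: the job done as asked, in the order asked, and still so for the second after the job is handed in, with the robot touching nothing.
It also fails if it takes over 51 s, if anything falls off the work surface, if the arm or the gripper's body presses on something with over 40 N, if the wrist force passes 120 N, or if a joint passes its speed limit or range.

## Working session

There is one attempt and no reset: what is moved stays moved. The work goes in short steps, Python scripts to look and compute and a shell command to move; the robot and the scene stay as the last step left them, time stands still between calls to the robot, and variables do not carry over. Pictures are saved under pics/ and viewed, at most 10 in all, crops included, and the job is handed in when it is done.

```bash
ls; mkdir -p pics; cat > h.py <<'E'
import numpy as np, cv2
from workcell import bot, vision, workorder
def w2c(p):
    return cv2.Rodrigues(np.array(p['rvec'],float))[0], np.array(p['tvec'],float).ravel()
def cloud(p):
    R,t=w2c(p); K=np.array(p['K']); z=p['z_map'].astype(float)
    v,u=np.mgrid[:480,:640]
    c=np.stack([(u-K[0,2])/K[0,0]*z,(v-K[1,2])/K[1,1]*z,z],-1)
    w=(c-t)@R; w[z<=0]=np.nan
    return w
def proj(p,P):
    return cv2.projectPoints(np.array(P,float).reshape(-1,1,3),np.array(p['rvec'],float),np.array(p['tvec'],float),np.array(p['K'],float),None)[0].reshape(-1,2)
E
python3 - <<'E'
from h import *
for n in('top','side'):
    p=vision.camera(n); cv2.imwrite(f'pics/{n}0.png',p['image']); W=cloud(p)
    np.savez(f'{n}0.npz',W=W,image=p['image'])
    R,t=w2c(p); print(n,'cam at',-R.T@t)
    for q in('stone','coarse','cradle','bearer_near','bearer_far','jaw','bridge','sauce','mill','cups','ramekin'):
        for f in('place_of',):
            for r in getattr(vision,f)(p,q)[:3]:
                u,v=r['position']; print(q,f,round(r['score'],2),round(u),round(v),np.round(W[int(v),int(u)],3) if 0<=v<480 and 0<=u<640 else '')
print(bot.get_obs())
E
```

```text
pics
top cam at [0.37584484 0.0045482  1.63447939]
stone place_of 0.88 217 252 [0.487 0.312 0.023]
stone place_of 0.56 240 321 [0.28  0.249 0.017]
stone place_of 0.21 172 195 [0.651 0.425 0.102]
coarse place_of 0.64 294 252 [0.481 0.084 0.026]
cradle place_of 0.67 396 210 [ 0.589 -0.213  0.105]
bearer_near place_of 0.68 390 226 [ 0.544 -0.197  0.104]
bearer_far place_of 0.97 406 187 [ 0.649 -0.239  0.135]
bearer_far place_of 0.62 468 265 [ 0.43  -0.409  0.117]Traceback (most recent call last):
  File "<stdin>", line 8, in <module>
ValueError: it knows: bearer_far, bearer_near, bridge, coarse, cradle, cups, mill, ramekin, sauce, stone
```

```bash
python3 - <<'E'
from h import *
for n in('top','side'):
    p=vision.camera(n); cv2.imwrite(f'pics/{n}0.png',p['image']); W=cloud(p)
    np.savez(f'{n}0.npz',W=W,image=p['image'],K=p['K'],rvec=p['rvec'],tvec=p['tvec'])
    R,t=w2c(p); print(n,'cam at',-R.T@t)
    for q in('stone','coarse','cradle','bearer_near','bearer_far','bridge','sauce','mill','cups','ramekin'):
        for f in('place_of',):
            for r in getattr(vision,f)(p,q)[:3]:
                u,v=r['position']; print(q,f,round(r['score'],2),round(u),round(v),np.round(W[int(v),int(u)],3) if 0<=v<480 and 0<=u<640 else '')
print(bot.get_obs())
E
```

```text
top cam at [0.37584484 0.0045482  1.63447939]
stone place_of 0.84 237 318 [0.292 0.258 0.014]
stone place_of 0.79 217 251 [0.49  0.312 0.023]
coarse place_of 0.82 290 252 [0.485 0.093 0.018]
cradle place_of 0.91 396 213 [ 0.583 -0.215  0.109]
bearer_near place_of 0.56 391 226 [ 0.543 -0.199  0.11 ]
bearer_far place_of 0.86 401 187 [ 0.651 -0.227  0.141]
bearer_far place_of 0.66 467 196 [ 0.619 -0.406  0.142]
bridge place_of 0.93 392 214 [ 0.594 -0.214  0.004]
bridge place_of 0.3 290 253 [0.479 0.096 0.024]
sauce place_of 0.76 172 194 [0.654 0.425 0.102]
mill place_of 0.68 468 265 [ 0.43  -0.409  0.12 ]
cups place_of 0.68 466 198 [ 0.615 -0.409  0.13 ]
cups place_of 0.68 403 186 [ 0.651 -0.229  0.142]
side cam at [-0.18311117  0.70594063  1.15902474]
stone place_of 0.6 315 376 [0.279 0.249 0.021]
stone place_of 0.58 235 340 [0.489 0.311 0.026]
coarse place_of 0.56 299 290 [0.481 0.098 0.026]
cradle place_of 0.85 349 182 [ 0.679 -0.326  0.013]
bearer_near place_of 0.69 359 196 [ 0.544 -0.211  0.112]
bearer_far place_of 0.81 337 171 [ 0.642 -0.221  0.142]
bridge place_of 0.56 344 215 [ 
[... 372 characters left out ...]
'clock': 1.4, 'joint_pos': array([-1.12899857e+00,  2.40614658e-01,  5.00277450e-03,  1.33523888e+00,
       -4.10980855e-05,  1.57084274e+00]), 'joint_vel': array([-0.00079734,  0.00030425, -0.00030015, -0.00037976, -0.0017726 ,
        0.00042493]), 'tau': array([-3.16128553e-04, -3.72203529e+01,  2.52689373e+01,  1.22518759e-03,
       -1.08883276e-04, -3.17220746e-06]), 'eef_pos': array([ 0.21376493, -0.45198395,  0.2313002 ]), 'tool_rot': array([ 9.75705977e-01,  2.19084104e-01, -2.60138664e-05, -2.20535351e-05]), 'ft_force': array([-0.647529  , -0.13701484, -0.22212204]), 'ft_torque': array([ 0.00071243, -0.01189081, -0.00503198]), 'grasp_force': 0.0, 'grip_width': 0.08555124401173991}
```

View pics/top0.png

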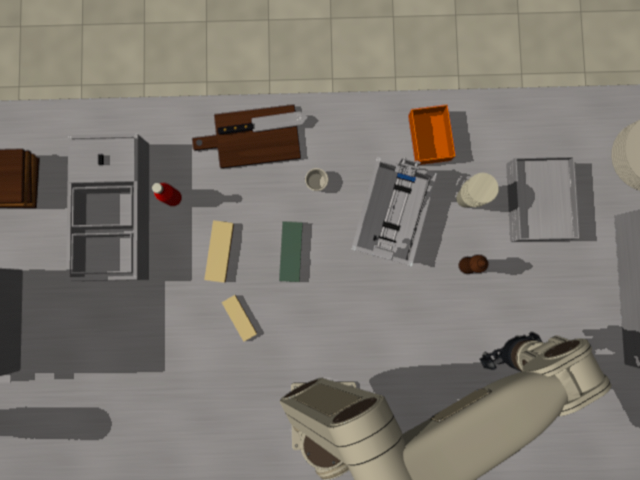

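View pics/side0.png

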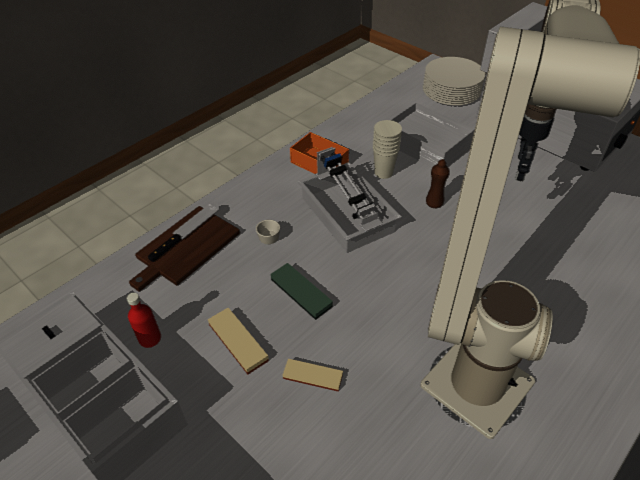

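The two cream look-alikes are at (219,251), which is longer, and (240,318), which is shorter. The larger one at (219,251) fits the description. I'll measure both, measure the cradle, and make one enlarged crop.

```bash
python3 - <<'E'
from h import *
d={n:np.load(f'{n}0.npz') for n in('top','side')}
for n in d:
    im=d[n]['image']; W=d[n]['W']; hsv=cv2.cvtColor(im,cv2.COLOR_BGR2HSV)
    m=(hsv[...,0]>12)&(hsv[...,0]<32)&(hsv[...,1]>70)&(hsv[...,2]>120)&(W[...,2]>0.012)&(W[...,2]<.04)
    m&=(W[...,0]>.15)&(W[...,1]>0.1)
    k,l,s,c=cv2.connectedComponentsWithStats(m.astype(np.uint8))
    for i in range(1,k):
        if s[i,4]<150: continue
        P=W[l==i]; r=cv2.minAreaRect((P[:,:2]*1000).astype(np.float32)); print(n,'cream',c[i].round(),s[i,4],'med z',np.median(P[:,2]).round(4),r)
    # pan rim
    R=(W[...,2]>.05)&(W[...,2]<.075)&(np.hypot(W[...,0]-.594,W[...,1]+.214)<.19)&(W[...,1]>-.36)
    P=W[R]; print(n,'rim',len(P),cv2.minAreaRect((P[:,:2]*1000).astype(np.float32)))
    # holder in guess frame
    b=(hsv[...,0]>95)&(hsv[...,0]<130)&(hsv[...,1]>110)&(hsv[...,2]>40)&(np.hypot(W[...,0]-.65,W[...,1]+.22)<.12)
    print(n,'blue',b.sum(),np.nanmedian(W[b],0), np.nanmin(W[b],0),np.nanmax(W[b],0))
a=cv2.resize(d['top']['image'][150:270,345:445],None,fx=5,fy=5,interpolation=cv2.INTER_CUBIC)
b=cv2.resize(d['side']['image'][300:400,200:350],None,fx=2,fy=2)
b2=cv2.resize(d['side']['image'][140:230,300:400],None,fx=3,fy=3,interpolation=cv2.INTER_CUBIC)
o=np.zeros((600,800,3),np.uint8);o[:600,:500]=a;o[:200,500:]=b;o[200:470,500:]=b2
cv2.imwrite('pics/crop.png',o)
E
```

```text
top cream [218. 251.] 1199 med z 0.0253 ((490.0959167480469, 307.5201416015625), (60.18355941772461, 178.6890411376953), 81.14181518554688)
top cream [239. 318.] 642 med z 0.019 ((290.8211364746094, 249.3087615966797), (131.86875915527344, 45.65993881225586), 28.488208770751953)
top rim 1500 ((616.1692504882812, -221.13690185546875), (182.4573211669922, 330.6962585449219), 72.9001235961914)
top blue 76 [ 0.6722465  -0.23825018  0.16153584] [ 0.66019693 -0.26034325  0.15358307] [ 0.68436955 -0.21396826  0.16863503]
side cream [237. 338.] 1586 med z 0.0267 ((490.3455810546875, 304.06622314453125), (60.754173278808594, 183.78518676757812), 81.3227310180664)
side cream [312. 373.] 1052 med z 0.0198 ((291.0270080566406, 246.50108337402344), (132.833251953125, 48.883785247802734), 28.71389389038086)
side rim 1343 ((593.3280639648438, -218.26544189453125), (188.7344207763672, 291.3257751464844), 73.68816375732422)
side blue 62 [ 0.67661048 -0.23444813  0.1632968 ] [ 0.66358438 -0.26885902  0.09882125] [ 0.71985761 -0.21664736  0.17017229]
```

View pics/crop.png

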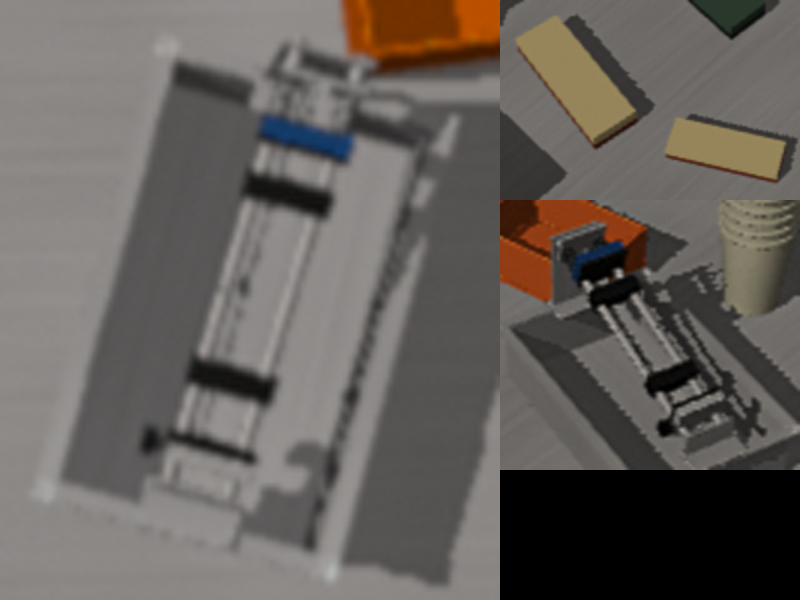

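The crop shows two candidates: the larger slab at top-view (218,251), 60x180 mm and cream over rust, and a smaller one at (239,318), about 46x132 mm. I'll take the larger one. The holder has its jaw at crop (307,138), its bearers at (290,195) and (232,381), and the stop's rubber at (212,445). Next I refine the cradle pose by fitting the model to the dark and blue masks.

```bash
cat >> h.py <<'E'
from scipy.optimize import minimize
def cradleT(cx,cy,yaw):
    from scipy.spatial.transform import Rotation as Ro
    return Ro.from_euler('ZY',[yaw,-np.deg2rad(15)]).as_matrix(), np.array([cx,cy,.125])
def box(x0,x1,w,z0,z1): return np.array([[x,y,z] for x in(x0,x1) for y in(-w/2,w/2) for z in(z0,z1)])
E
python3 - <<'E'
from h import *
d={n:dict(np.load(f'{n}0.npz')) for n in('top','side')}
S=8
def hull(p,pts):
    u=proj(p,pts); return cv2.convexHull(((u+.5)*1).astype(np.float32))
def cov(p,pts,org):
    m=np.zeros((100*S,100*S),np.uint8); h=(hull(p,pts)-np.array(org))*S
    cv2.fillPoly(m,[np.round(h).astype(np.int32)],255); return cv2.resize(m,(100,100),interpolation=cv2.INTER_AREA)/255.
org={'top':(345,150),'side':(300,135)}
def cost(q,names,full=False):
    R,t=cradleT(q[0],q[1],q[2]); c=0
    for n in names:
        p=d[n]; u0,v0=org[n]; im=p['image'][v0:v0+100,u0:u0+100].astype(float); g=im.mean(-1); 
        dark=np.clip((100-g)/70,0,1)*(np.abs(im[...,0]-im[...,2])<25)
        f=np.zeros((100,100))
        for x in(-.055,.055): f=np.maximum(f,cov(p,box(x-.008,x+.008,.05,-.010,0)@R.T+t,org[n]))
        roi=cv2.dilate((f>0).astype(np.uint8),np.ones((5,5)))
        c+=-(f*(dark-.45)).sum()
    return c
for names in(['top'],['side'],['top','side']):
    r=min((minimize(cost,[.594+a,-.214+b,-.27+e],args=(names,),method='Nelder-Mead',options=dict(initial_simplex=[[.594+a,-.214+b,-.27],[.604+a,-.214+b,-.27],[.594+a,-.204+b,-.27],[.594+a,-.214+b,-.20]])) for a in(-.006,.006) for b in(-.006,.006) for e in(0,)),key=lambda r:r.fun)
    print(names,r.x.round(4),r.fun)
q=r.x; R,t=cradleT(*q)
for n in d:  # depth points in cradle frame
    C=(d[n]['W']-t)@R; im=d[n]['image'].astype(int); g=im.mean(-1)
    near=(abs(C[...,1])<.04)&(abs(C[...,0])<.15)&(C[...,2]>-.03)&(C[...,2]<.05)
    dk=near&(g<70)&(abs(im[...,0]-im[...,2])<25)
    for lo,hi in((-.13,-.075),(-.075,-.035),(.035,.07)):
        P=C[dk&(C[...,0]>lo)&(C[...,0]<hi)]; print(n,'dark',len(P),np.median(P,0).round(4),P.min(0).round(3),P.max(0).round(3))
    P=C[near&(im[...,0]-im[...,2]>40)]; print(n,'blue',len(P),np.median(P,0).round(4),P.min(0).round(3),P.max(0).round(3))
E
```

```text
['top'] [ 0.5944 -0.2128 -0.296 ] -71.6372268907563
['side'] [ 0.5951 -0.2205 -0.2995] -119.42327731092439
['top', 'side'] [ 0.5945 -0.2147 -0.29  ] -179.08342670401495
top dark 58 [-0.0938  0.015   0.0056] [-0.108 -0.022 -0.013] [-0.091  0.04   0.017]
top dark 96 [-0.0553  0.0027 -0.0007] [-0.063 -0.023 -0.01 ] [-0.047  0.026  0.007]
top dark 92 [ 0.0542  0.0012 -0.0009] [ 0.047 -0.024 -0.007] [0.061 0.025 0.009]
top blue 72 [ 0.0878 -0.0007  0.0147] [ 0.082 -0.024  0.007] [0.093 0.025 0.023]
side dark 215 [-0.1054  0.002  -0.0039] [-0.129 -0.028 -0.024] [-0.079  0.039  0.021]
side dark 135 [-0.0568 -0.0005 -0.0009] [-0.072 -0.028 -0.022] [-0.035  0.024  0.01 ]
side dark 129 [ 0.0521 -0.0004 -0.0004] [ 0.038 -0.03  -0.021] [0.064 0.023 0.008]
side blue 51 [0.0909 0.0005 0.0154] [ 0.085 -0.029 -0.016] [0.098 0.021 0.023]
```

```bash
cat >> h.py <<'E'
from scipy.spatial.transform import Rotation as Ro
def togo(P,Rt,flip=False):
    """shift (mm) and rotvec in tool axes from present pose to target"""
    o=bot.get_obs(); R0=Ro.from_quat(o['tool_rot'])
    print('clock',round(o['clock'],2),'pos',o['eef_pos'].round(4),'F',o['ft_force'].round(1),'w',round(o['grip_width'],4),'gf',round(o['grasp_force'],1))
    print('shift',((R0.inv().apply(np.array(P)-o['eef_pos']))*1000).round(1),'turn',(R0.inv()*Rt).as_rotvec().round(4))
def down(yaw,slope=0.): # tool x along yaw, climbing by slope, z into the surface
    return Ro.from_euler('ZYX',[yaw,-slope,np.pi])
E
python3 -m creep '[[[41,-40.5,0],[0,0,0]],[[41,-40.5,0],[0,0,0]],[[41,-40.5,0],[0,0,0]],[[41,-40.5,0],[0,0,0]],[[41,-40.5,0],[0,0,0]],[[41,-40.5,0],[0,0,0]],[[41,-40.5,0],[0,0,0]],[[41,-40.5,0],[0,0,0]],[[41,-40.5,0],[0,0,0]],[[41,-40.5,0],[0,0,0.15]],[[0,0,0],[0,0,0.15]],[[0,0,0],[0,0,0.15]]]' 85
python3 -c "
from h import *
togo([.490,.306,.12],down(-.155))"
```

```text
clock: 2.9
eef_pos: [0.4165, 0.0379, 0.2312]
tool_rot: [0.999, 0.03, -0.002, -0.022]
ft_force: [0.8, -0.8, 0.5]
grip_width: 0.0851
grasp_force: 0.0
clock 2.9 pos [0.4165 0.0379 0.2312] F [ 0.8 -0.8  0.5] w 0.0851 gf 0.0
shift [  89.7 -258.   122.5] turn [-0.0436  0.0074  0.215 ]
```

```bash
python3 -m creep '[[[15,-43,10],[0,0,0.1]],[[15,-43,15],[0,0,0.06]],[[15,-43,20],[0,0,0]],[[15,-43,25],[0,0,0]],[[15,-43,25],[0,0,0]],[[15,-43,25],[0,0,0]],[[0,0,0],[0,0,0]],[[0,0,0],[0,0,0]]]' 85
python3 -c "
from h import *
togo([.490,.306,.05],down(-.155))"
```

```text
clock: 3.9
eef_pos: [0.5, 0.1269, 0.1419]
tool_rot: [0.993, 0.068, -0.014, -0.095]
ft_force: [-0.6, -0.2, 0.2]
grip_width: 0.085
grasp_force: 0.0
clock 3.9 pos [0.5    0.1269 0.1419] F [-0.6 -0.2  0.2] w 0.085 gf 0.0
shift [  16.1 -158.2  123.9] turn [-0.1875  0.0434  0.2901]
```

```bash
python3 -m creep '[[[0,0,0],[0,0,0]],[[0,0,0],[0,0,0]]]' 85
python3 -c "
from h import *
togo([.490,.306,.12],down(-.155)); print(bot.get_obs()['joint_pos'].round(3))"
```

```text
clock: 4.15
eef_pos: [0.5004, 0.1267, 0.1424]
tool_rot: [0.993, 0.067, -0.013, -0.095]
ft_force: [1.1, 0.1, 0.4]
grip_width: 0.0851
grasp_force: 0.0
clock 4.15 pos [0.5004 0.1267 0.1424] F [1.1 0.1 0.4] w 0.0851 gf 0.0
shift [  14.4 -171.5   55.9] turn [-0.1881  0.0416  0.2896]
[ 0.136  0.337 -0.116  1.131  0.191  3.141]
```

```bash
python3 -m creep '[[[0,0,0],[0,0,-0.185]],[[0,0,0],[-0.15,0.04,-0.1]],[[0,0,0],[0,0,-0.185]],[[0,0,0],[0,0,-0.185]],[[0,0,0],[0,0,-0.185]],[[0,0,0],[0,0,-0.185]],[[0,0,0],[0,0,-0.185]],[[0,0,0],[0,0,-0.185]],[[0,0,0],[0,0,-0.185]],[[0,0,0],[0,0,-0.185]],[[0,0,0],[0,0,-0.185]],[[0,0,0],[0,0,-0.185]]]' 85
python3 -c "
from h import *
togo([.490,.306,.12],down(np.pi-.155)); print(bot.get_obs()['joint_pos'].round(3))"
```

```text
clock: 5.65
eef_pos: [0.5003, 0.1268, 0.1422]
tool_rot: [0.421, 0.906, 0.039, 0.01]
ft_force: [-0.1, -0.8, 0.5]
grip_width: 0.0851
grasp_force: 0.0
clock 5.65 pos [0.5003 0.1268 0.1422] F [-0.1 -0.8  0.5] w 0.0851 gf 0.0
shift [143.3 105.4  32.8] turn [ 0.0813  0.0143 -0.7153]
[ 0.219  0.281 -0.185  1.041  0.05   1.091]
```

```bash
python3 -m creep '[[[36,26,5],[0,0,0]],[[36,26,5],[0,0,0]],[[36,26,6],[0,0,0]],[[36,26,6],[0,0,0]],[[0,0,0],[0.08,0.014,-0.16]],[[0,0,0],[0,0,-0.18]],[[0,0,0],[0,0,-0.18]],[[0,0,0],[0,0,-0.18]],[[0,0,0],[0,0,0]]]' 85
python3 -c "
from h import *
togo([.490,.306,.04],down(np.pi-.155)); print(bot.get_obs()['joint_pos'].round(3))"
```

```text
clock: 6.78
eef_pos: [0.489, 0.3052, 0.1305]
tool_rot: [0.089, 0.996, 0.008, -0.009]
ft_force: [-0.3, -0.7, 0.2]
grip_width: 0.0851
grasp_force: 0.0
clock 6.78 pos [0.489  0.3052 0.1305] F [-0.3 -0.7  0.2] w 0.0851 gf 0.0
shift [-2.5 -0.3 90.5] turn [ 0.0138 -0.0185 -0.0227]
[0.546 0.454 0.044 1.166 0.023 0.724]
```

```bash
python3 -m creep '[[[-1,0,40],[0.014,-0.018,-0.023]],[[0,0,40],[0,0,0]],[[0,0,0],[0,0,0]]]' 85
python3 -c "
from h import *
togo([.490,.306,.0],down(np.pi-.155))
p=vision.camera('side'); cv2.imwrite('pics/s1.png',cv2.resize(p['image'][230:410,150:390],None,fx=3,fy=3))"
```

```text
clock: 7.15
eef_pos: [0.4864, 0.304, 0.0472]
tool_rot: [0.077, 0.997, -0.003, -0.004]
ft_force: [0.3, 0.1, 0.1]
grip_width: 0.0846
grasp_force: 0.0
clock 7.15 pos [0.4864 0.304  0.0472] F [0.3 0.1 0.1] w 0.0846 gf 0.0
shift [-3.6  2.8 47.2] turn [-0.0055 -0.0067  0.0003]
```

View pics/s1.png

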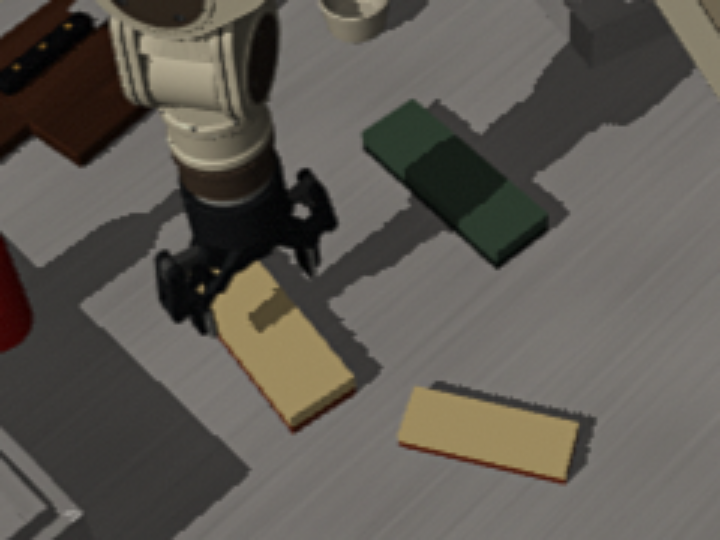

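The fingers straddle the large stone in line with its sides (crop about (265,280)). I'll descend and close.

```bash
python3 -m creep '[[[-3.6,2.8,22],[-0.005,-0.007,0]],[[0,0,15],[0,0,0]],[[0,0,7],[0,0,0]],[[0,0,0],[0,0,0]],[[0,0,0],[0,0,0]]]' 85
python3 -c "
from h import *
togo([.490,.306,.0],down(np.pi-.155))"
```

```text
clock: 7.82
eef_pos: [0.4937, 0.3085, 0.0069]
tool_rot: [0.076, 0.997, 0.002, 0.004]
ft_force: [-1.1, -0.5, 0.8]
grip_width: 0.085
grasp_force: 0.0
clock 7.83 pos [0.4937 0.3085 0.0069] F [-1.1 -0.5  0.8] w 0.085 gf 0.0
shift [ 3.3 -3.   6.8] turn [0.0052 0.0069 0.0027]
```

```bash
python3 -m creep '[[[3,-2.5,6],[0.005,0.007,0.003]],[[0,0,0],[0,0,0]]]' 85
python3 -m creep '[[[0,0,0],[0,0,0]],[[0,0,0],[0,0,0]],[[0,0,0],[0,0,0]],[[0,0,0],[0,0,0]]]' 40
python3 -c "
from h import *
togo([.490,.306,.0],down(np.pi-.155))"
```

```text
clock: 8.07
eef_pos: [0.4893, 0.3058, -0.0003]
tool_rot: [0.078, 0.997, -0.001, -0.001]
ft_force: [0.1, 0.3, -0.2]
grip_width: 0.0848
grasp_force: 0.0
clock: 8.57
eef_pos: [0.4901, 0.3058, 0.0005]
tool_rot: [0.078, 0.997, -0.001, -0.0]
ft_force: [-0.6, -3.7, 4.9]
grip_width: 0.0589
grasp_force: 69.0
clock 8.57 pos [0.4901 0.3058 0.0005] F [-0.6 -3.7  4.9] w 0.0589 gf 69.0
shift [0.1 0.2 0.5] turn [-0.0012 -0.0003 -0.0004]
```

```bash
python3 -m creep '[[[0,0,-20],[0,0,0]],[[0,0,-40],[0,0,0]],[[0,0,-60],[0,0,0]],[[0,0,-60],[0,0,0]],[[0,0,-50],[0,0,0]],[[0,0,-20],[0,0,0]],[[0,0,0],[0,0,0]]]'
python3 -c "
from h import *
s=np.deg2rad(7)
togo([.575,-.208,.25],down(np.pi-.29,-s)); print(bot.get_obs()['joint_pos'].round(3))"
```

```text
clock: 9.45
eef_pos: [0.4905, 0.307, 0.2505]
tool_rot: [0.077, 0.997, 0.001, 0.0]
ft_force: [0.2, -0.4, -6.2]
grip_width: 0.0587
grasp_force: 68.0
clock 9.45 pos [0.4905 0.307  0.2505] F [ 0.2 -0.4 -6.2] w 0.0587 gf 68.0
shift [-1.629e+02 -4.958e+02 -2.000e-01] turn [ 0.0096 -0.1221  0.1348]
[5.590e-01 3.930e-01 2.680e-01 1.445e+00 1.000e-03 7.140e-01]
```

```bash
python3 -m creep '[[[-7,-22,0],[0,0,0]],[[-13.5,-41,0],[0,0,0]],[[-15,-45,0],[0,0,0]],[[-15,-45,0],[0,0,0]],[[-15,-45,0],[0,0,0]],[[-15,-45,0],[0,0,0]],[[-15,-45,0],[0,0,0]],[[-15,-45,0],[0,0,0]],[[-15,-45,0],[0,0,0]],[[-15,-45,0],[0,0,0]],[[-10,-32,0],[0,0,0]],[[0,0,0],[0,0,0]]]'
python3 -m creep '[[[-5,-15,0],[0,-0.03,0.03]],[[-3,-11,0],[0,-0.05,0.06]],[[0,0,0],[0.01,-0.04,0.045]],[[0,0,0],[0,0,0]],[[0,0,0],[0,0,0]]]'
python3 -c "
from h import *
s=np.deg2rad(7)
togo([.575,-.208,.25],down(np.pi-.29,-s))
W=None
for n in('side','top'):
    p=vision.camera(n); np.savez(f'{n}1.npz',W=cloud(p),**{k:p[k] for k in('image','K','rvec','tvec')})
    if n=='side': cv2.imwrite('pics/s2.png',cv2.resize(p['image'][60:260,220:460],None,fx=3,fy=3))"
```

```text
clock: 10.95
eef_pos: [0.5668, -0.1697, 0.2467]
tool_rot: [0.08, 0.997, -0.0, -0.003]
ft_force: [-0.2, 0.0, -5.7]
grip_width: 0.0589
grasp_force: 67.8
clock: 11.58
eef_pos: [0.5717, -0.1932, 0.2501]
tool_rot: [0.144, 0.988, -0.01, 0.058]
ft_force: [0.2, -0.7, -6.9]
grip_width: 0.059
grasp_force: 67.9
clock 11.57 pos [ 0.5717 -0.1932  0.2501] F [ 0.2 -0.7 -6.9] w 0.059 gf 67.9
shift [ -7.3 -13.3   1. ] turn [-0.0024 -0.0041  0.0004]
```

View pics/s2.png

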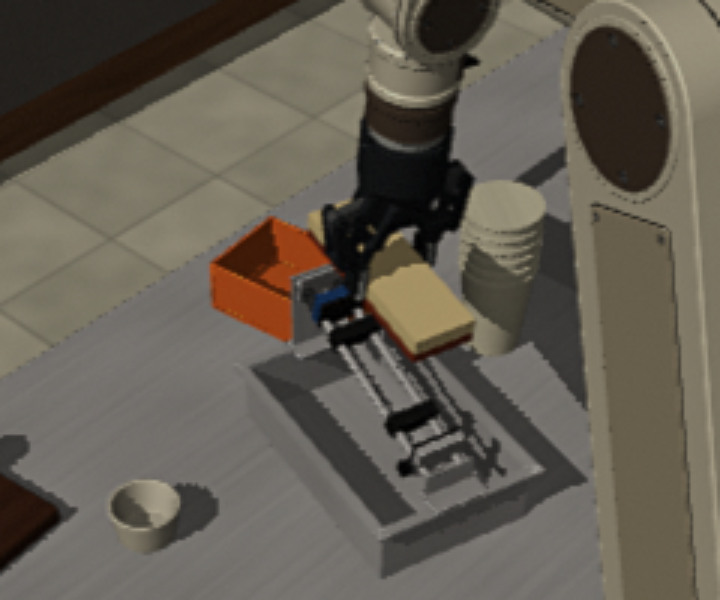

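The stone is held level across, above the holder in line with the rods. I'll check its pose in the hand.

```bash
cat >> h.py <<'E'
def inhand(n,pic=None):
    p=vision.camera(n) if pic is None else pic
    W=cloud(p) if pic is None else pic['W']
    o=bot.get_obs(); T=(W-o['eef_pos'])@Ro.from_quat(o['tool_rot']).as_matrix()
    hsv=cv2.cvtColor(p['image'],cv2.COLOR_BGR2HSV)
    m=(hsv[...,0]>8)&(hsv[...,0]<34)&(hsv[...,1]>70)&(abs(T[...,0])<.13)&(abs(T[...,1])<.06)&(T[...,2]<.03)&(T[...,2]>-.04)&(hsv[...,2]>60)
    P=T[m]; t=P[(P[:,2]<-.016)]
    r=cv2.minAreaRect((t[:,:2]*1000).astype(np.float32))
    A=np.c_[t[:,:2],np.ones(len(t))]; c=np.linalg.lstsq(A,t[:,2],rcond=None)[0]
    print(n,len(t),'rect',np.round(r[0],1),np.round(r[1],1),round(r[2],1),'x range',np.percentile(t[:,0],[.5,99.5]).round(4),'plane',c.round(4))
    for lo,hi in((-.09,-.03),(.03,.09)):
        s=t[(t[:,0]>lo)&(t[:,0]<hi)]
        if len(s): print('  y edges',lo,np.percentile(s[:,1],[2,98]).round(4),len(s))
    return p
E
python3 -c "
from h import *
for n in('side','top'): inhand(n,dict(np.load(n+'1.npz')))"
```

```text
side 827 rect [ 0.4 -0. ] [186.1  66.4] 0.6 x range [-0.0894  0.0918] plane [ 0.0078  0.0294 -0.0259]
  y edges -0.09 [-0.023   0.0312] 46
  y edges 0.03 [-0.0291  0.0313] 455
top 286 rect [-0.  25.9] [179.9  18.9] 1.0 x range [-0.0889  0.0894] plane [ 0.0018  0.0289 -0.0245]
  y edges -0.09 [0.017  0.0337] 128
  y edges 0.03 [0.0198 0.0334] 129
```

```bash
cat >> h.py <<'E'
Q=[.5945,-.2142,-.29]
def seat(xf,zf,th): # mm, mm, deg: far lower edge of the stone in the cradle, near end raised by th
    R,t=cradleT(*Q); a=np.deg2rad(th)
    P=t+R@(np.array([xf-90*np.cos(a),0,zf+90*np.sin(a)])/1000)
    o=bot.get_obs(); L=(o['eef_pos']-t)@R*1000; X=Ro.from_quat(o['tool_rot']).as_matrix()[:,0]@R; e=np.arcsin(X[2]*-1)
    print('cradle TCP',L.round(1),'near-end raise deg',np.degrees(-e).round(2),'yaw',np.arctan2(-X[1],-X[0]).round(4),'Fcradle',(o['ft_force']@R).round(1))
    print('far edge x,z',(L[0]+90*np.cos(e)).round(1),(L[2]+90*np.sin(e)).round(1))
    togo(P,down(np.pi+Q[2],-np.deg2rad(15-th)))
E
python3 -c "
from h import *
seat(70,50,7);seat(70,2,7)"
```

```text
cradle TCP [  5.9  13.7 127.9] near-end raise deg 8.22 yaw 0.0003 Fcradle [-2.  -0.8 -5.9]
far edge x,z 95.0 115.0
clock 11.68 pos [ 0.5722 -0.1933  0.2501] F [-0.6 -0.7 -6.2] w 0.059 gf 67.9
shift [ 15.5 -13.5  69.9] turn [-0.0024 -0.0212  0.0003]
cradle TCP [  5.9  13.7 127.9] near-end raise deg 8.22 yaw 0.0003 Fcradle [-2.  -0.8 -5.9]
far edge x,z 95.0 115.0
clock 11.68 pos [ 0.5722 -0.1933  0.2501] F [-0.6 -0.7 -6.2] w 0.059 gf 67.9
shift [  8.6 -13.4 117.4] turn [-0.0024 -0.0212  0.0003]
```

```bash
python3 -m creep '[[[5,-4,5],[0,-0.02,0]],[[5,-5,15],[0,0,0]],[[5,-4,25],[0,0,0]],[[0,0,25],[0,0,0]],[[0,0,0],[0,0,0]],[[0,0,0],[0,0,0]],[[0,0,0],[0,0,0]]]'
python3 -c "
from h import *
seat(70,3,7)"
```

```text
clock: 12.55
eef_pos: [0.5643, -0.2048, 0.1807]
tool_rot: [0.144, 0.987, -0.012, 0.07]
ft_force: [-0.6, 0.6, -5.5]
grip_width: 0.0587
grasp_force: 67.7
cradle TCP [-16.1   0.3  61.9] near-end raise deg 6.87 yaw -0.0002 Fcradle [-2.1  0.5 -5.1]
far edge x,z 73.3 51.2
clock 12.55 pos [ 0.5643 -0.2048  0.1807] F [-0.6  0.6 -5.5] w 0.0587 gf 67.7
shift [-2.5 -0.2 48. ] turn [-0.0026  0.0022 -0.0002]
```

```bash
python3 -m creep '[[[-2,0,15],[0,0,0]],[[0,0,15],[0,0,0]],[[0,0,10],[0,0,0]],[[0,0,5],[0,0,0]],[[0,0,0],[0,0,0]],[[0,0,0],[0,0,0]]]'
python3 -c "
from h import *
seat(70,3,7)
p=inhand('side'); cv2.imwrite('pics/s3.png',cv2.resize(p['image'][120:260,270:450],None,fx=4,fy=4))
inhand('top')"
```

```text
clock: 13.3
eef_pos: [0.5715, -0.2072, 0.1352]
tool_rot: [0.144, 0.987, -0.011, 0.069]
ft_force: [0.9, 0.0, -4.9]
grip_width: 0.0588
grasp_force: 67.9
cradle TCP [-20.6   0.2  16.1] near-end raise deg 6.98 yaw -0.0005 Fcradle [-0.4  0.3 -4.9]
far edge x,z 68.7 5.1
clock 13.3 pos [ 0.5715 -0.2072  0.1352] F [ 0.9  0.  -4.9] w 0.0588 gf 67.9
shift [-1.5 -0.2  1.9] turn [-0.0025  0.0003 -0.0004]
side 778 rect [-2.   0.2] [189.3  65.8] 0.5 x range [-0.0924  0.0913] plane [ 0.0067  0.0182 -0.0258]
  y edges -0.09 [-0.0128  0.0321] 67
  y edges 0.03 [-0.0293  0.0312] 418
top 344 rect [0.2 5.8] [179.8  59.9] 1.0 x range [-0.0891  0.0889] plane [ 0.0018  0.0071 -0.0237]
  y edges -0.09 [-0.0238  0.034 ] 212
  y edges 0.03 [0.0206 0.0337] 104
```

View pics/s3.png

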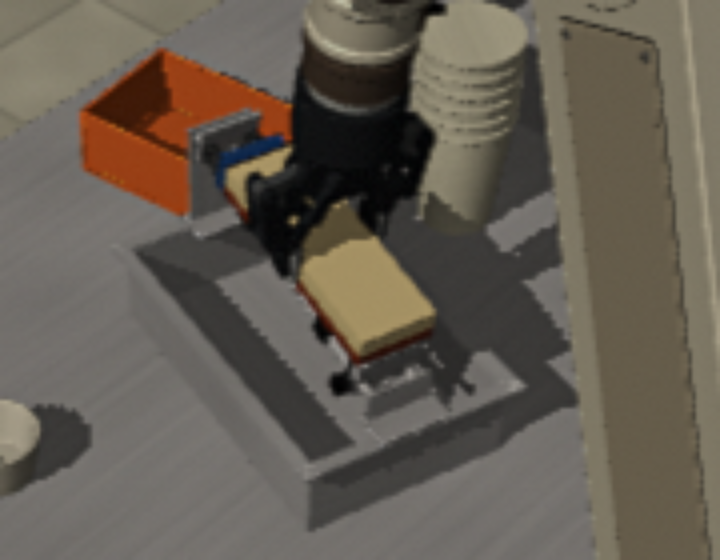

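The far end sits in front of the blue jaw at (255,160) with clear space, and the near end is raised above the stop. Both cameras put the stone about 2 mm to +y of the holder's centre, so I'll trim 1.5 mm and push in.

```bash
python3 -m creep '[[[-3,-1.5,1.5],[0,0,0]],[[-5,0,0],[0,0,0]],[[-4,0,-0.6],[0,0,0]],[[-4,0,-0.5],[0,0,0]],[[0,0,0],[0,0,0]],[[0,0,0],[0,0,0]]]'
python3 -c "
from h import *
seat(92,2,7)"
```

```text
clock: 14.15
eef_pos: [0.584, -0.2125, 0.1357]
tool_rot: [0.145, 0.987, -0.011, 0.066]
ft_force: [-6.9, 1.9, -4.1]
grip_width: 0.0586
grasp_force: 68.1
cradle TCP [-7.5 -1.4 13.1] near-end raise deg 7.3 yaw -0.001 Fcradle [-7.9 -0.2 -2.1]
far edge x,z 81.8 1.6
clock 14.15 pos [ 0.584  -0.2125  0.1357] F [-6.9  1.9 -4.1] w 0.0586 gf 68.1
shift [-10.1   1.4  -1.2] turn [-0.0026 -0.0053 -0.0009]
```

```bash
python3 -m creep '[[[-3,0,-0.4],[0,-0.005,0]],[[-2.5,0,-0.3],[0,0,0]],[[-1.5,0,-0.2],[0,0,0]],[[0,0,0],[0,0,0]],[[0,0,0],[0,0,0]]]'
python3 -c "
from h import *
for i in range(3): seat(90,2,7); vision.camera('side')
p=vision.camera('top'); R,t=cradleT(*Q); C=(cloud(p)-t)@R*1000; im=p['image'].astype(int)
b=(im[...,0]-im[...,2]>40)&(abs(C[...,1])<40)&(abs(C[...,0]-85)<40); print('blue',b.sum(),np.median(C[b],0).round(1))"
```

```text
clock: 14.78
eef_pos: [0.5888, -0.2139, 0.1367]
tool_rot: [0.145, 0.987, -0.011, 0.067]
ft_force: [-9.6, 2.7, -3.9]
grip_width: 0.0586
grasp_force: 68.2
cradle TCP [-2.3 -1.4 12.8] near-end raise deg 7.23 yaw -0.0012 Fcradle [-10.6  -0.2  -1.1]
far edge x,z 86.9 1.5
clock 14.78 pos [ 0.5888 -0.2139  0.1367] F [-9.6  2.7 -3.9] w 0.0586 gf 68.2
shift [-3.   1.4 -0.6] turn [-0.0025 -0.0041 -0.0012]
cradle TCP [-2.4 -1.4 12.8] near-end raise deg 7.24 yaw -0.0012 Fcradle [-10.3  -0.2  -0.5]
far edge x,z 86.9 1.5
clock 14.82 pos [ 0.5887 -0.2139  0.1367] F [-9.4  2.6 -3.2] w 0.0588 gf 68.2
shift [-3.   1.4 -0.6] turn [-0.0025 -0.0041 -0.0012]
cradle TCP [-2.4 -1.4 12.8] near-end raise deg 7.23 yaw -0.0012 Fcradle [-11.3  -0.5  -2. ]
far edge x,z 86.9 1.5
clock 14.88 pos [ 0.5887 -0.2139  0.1368] F [-10.1   2.5  -4.8] w 0.0588 gf 68.2
shift [-3.   1.4 -0.5] turn [-0.0025 -0.0041 -0.0012]
blue 67 [97.8 -0.7 14.5]
```

```bash
python3 -m creep '[[[-2.5,0,-0.3],[0,0,0]],[[-2,0,-0.4],[0,0,0]],[[0,0,0],[0,0,0]],[[0,0,0],[0,0,0]]]'
python3 -c "
from h import *
seat(91,2,7); seat(91,1,0)"
```

```text
clock: 15.48
eef_pos: [0.5919, -0.2149, 0.1377]
tool_rot: [0.145, 0.987, -0.011, 0.066]
ft_force: [-12.0, 3.0, -3.6]
grip_width: 0.0586
grasp_force: 68.3
cradle TCP [ 1.  -1.4 12.8] near-end raise deg 7.37 yaw -0.0013 Fcradle [-12.8  -0.6  -0.3]
far edge x,z 90.3 1.3
clock 15.47 pos [ 0.5919 -0.2149  0.1377] F [-12.    3.   -3.6] w 0.0586 gf 68.3
shift [-0.6  1.4 -0.2] turn [-0.0025 -0.0064 -0.0013]
cradle TCP [ 1.  -1.4 12.8] near-end raise deg 7.37 yaw -0.0013 Fcradle [-12.8  -0.6  -0.3]
far edge x,z 90.3 1.3
clock 15.47 pos [ 0.5919 -0.2149  0.1377] F [-12.    3.   -3.6] w 0.0586 gf 68.3
shift [-1.5  1.4 11.7] turn [-0.0026 -0.1286 -0.0011]
```

```bash
python3 -m creep '[[[-0.3,0,1.9],[0,-0.0215,0]],[[-0.3,0,1.9],[0,-0.0215,0]],[[-0.3,0,1.9],[0,-0.0215,0]],[[-0.3,0,1.9],[0,-0.0215,0]],[[-0.2,0,1.9],[0,-0.0215,0]],[[0,0,0],[0,0,0]],[[0,0,0],[0,0,0]]]'
python3 -c "
from h import *
seat(91,1,0)
p=vision.camera('side'); cv2.imwrite('pics/s4.png',cv2.resize(p['image'][120:260,270:450],None,fx=4,fy=4))"
```

```text
clock: 16.35
eef_pos: [0.5945, -0.2157, 0.1278]
tool_rot: [0.144, 0.982, -0.019, 0.118]
ft_force: [-12.0, 3.4, -4.1]
grip_width: 0.0589
grasp_force: 68.5
cradle TCP [ 1.1 -1.5  2.6] near-end raise deg 1.24 yaw -0.0014 Fcradle [-13.1  -0.2  -0.7]
far edge x,z 91.1 0.7
clock 16.35 pos [ 0.5945 -0.2157  0.1278] F [-12.    3.4  -4.1] w 0.0589 gf 68.5
shift [0.1 1.5 1.6] turn [-0.0026 -0.0217 -0.0013]
```

View pics/s4.png

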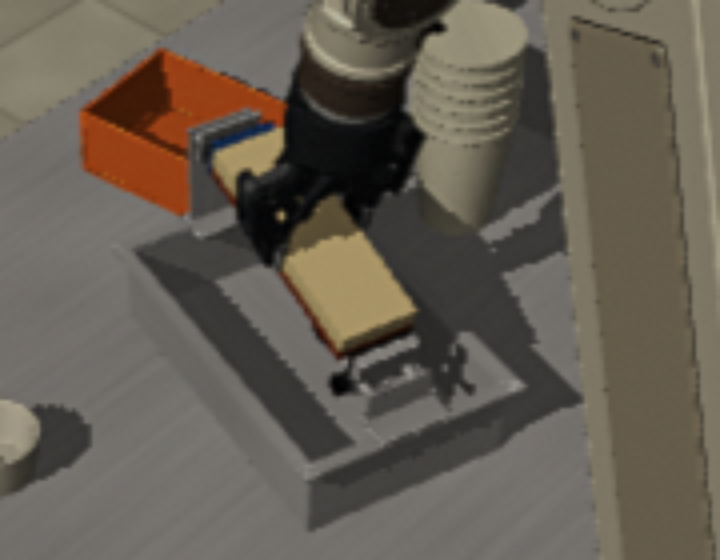

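The near end has dropped behind the stop, its lower edge next to the stop at (375,345), and the force readings show no clash. I'll finish lowering it onto the bearers.

```bash
python3 -m creep '[[[0,0,1.2],[0,-0.0215,0]],[[0,0,1],[0,0,0]],[[0,0,0],[0,0,0]],[[0,0,0],[0,0,0]]]'
python3 -c "
from h import *
seat(91,0,0)
inhand('side');inhand('top')"
```

```text
clock: 16.9
eef_pos: [0.5946, -0.2158, 0.1257]
tool_rot: [0.144, 0.981, -0.02, 0.128]
ft_force: [-13.5, 4.7, -2.3]
grip_width: 0.0585
grasp_force: 68.8
cradle TCP [ 0.7 -1.5  0.5] near-end raise deg 0.06 yaw -0.0014 Fcradle [-14.4   0.6   1.4]
far edge x,z 90.7 0.4
clock 16.9 pos [ 0.5946 -0.2158  0.1257] F [-13.5   4.7  -2.3] w 0.0585 gf 68.8
shift [-0.3  1.5  0.5] turn [-0.0027 -0.001  -0.0014]
side 831 rect [-11.3   3.3] [ 65.7 206.3] 88.4 x range [-0.0904  0.0901] plane [ 0.0035  0.0147 -0.0258]
  y edges -0.09 [-0.0211  0.0312] 146
  y edges 0.03 [-0.0291  0.0309] 423
top 607 rect [-1.   4.5] [180.6  60. ] 0.4 x range [-0.0898  0.0873] plane [ 0.0009 -0.0062 -0.0237]
  y edges -0.09 [-0.0247  0.0333] 482
  y edges 0.03 [0.0229 0.0341] 78
```

```bash
python3 -m creep '[[[1,-0.7,0.5],[0,0,0.003]],[[1,0,0],[0,0,0]],[[0,0,0],[0,0,0]],[[0,0,0],[0,0,0]]]'
python3 -c "
from h import *
seat(91,0,0)
p=vision.camera('top'); cv2.imwrite('pics/t5.png',cv2.resize(p['image'][150:270,345:445],None,fx=5,fy=5,interpolation=cv2.INTER_CUBIC))"
```

```text
clock: 17.5
eef_pos: [0.5944, -0.2157, 0.1257]
tool_rot: [0.145, 0.981, -0.02, 0.13]
ft_force: [-9.9, 4.4, -1.7]
grip_width: 0.0588
grasp_force: 68.6
cradle TCP [ 0.5 -1.5  0.6] near-end raise deg -0.14 yaw -0.0029 Fcradle [-10.8   1.4   1.1]
far edge x,z 90.5 0.8
clock 17.5 pos [ 0.5944 -0.2157  0.1257] F [-9.9  4.4 -1.7] w 0.0588 gf 68.6
shift [-0.4  1.5  0.6] turn [-0.0015  0.0024 -0.0029]
```

View pics/t5.png

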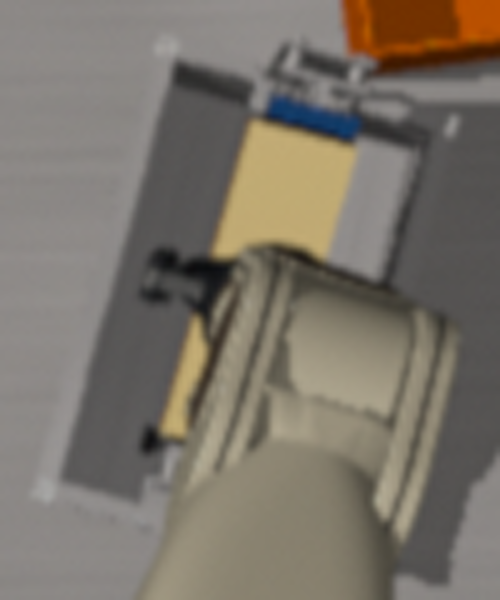

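The stone lies between the jaw (blue, 270–360 at y≈115) and the near stop. Its far edge runs from (247,122) to (358,150) and looks slightly left of the jaw. I'll measure that offset.

```bash
cat >> h.py <<'E'
def edges(n):
    p=vision.camera(n); R,t=cradleT(*Q); C=(cloud(p)-t)@R*1000; im=p['image'].astype(int)
    hsv=cv2.cvtColor(p['image'],cv2.COLOR_BGR2HSV)
    K=np.array(p['K'])
    def cast(zz): # rays to cradle plane z=zz (mm)
        Rc,tc=w2c(p); v,u=np.mgrid[:480,:640]; d=np.stack([(u-K[0,2])/K[0,0],(v-K[1,2])/K[1,1],np.ones_like(u,float)],-1)@Rc
        o=-Rc.T@tc; oc=(o-t)@R*1000; dc=d@R; s=(zz-oc[2])/dc[...,2]; return oc+dc*s[...,None]
    box=(abs(C[...,1])<45)&(abs(C[...,0])<110)&(C[...,2]>-5)&(C[...,2]<32)
    cream=box&(hsv[...,0]>12)&(hsv[...,0]<32)&(hsv[...,1]>70)&(hsv[...,2]>110); blue=box&(im[...,0]-im[...,2]>40)
    for nm,m,zz in(('cream',cream,25),('blue',blue,15)):
        P=cast(zz)[m]; 
        for lo in range(-95,100,20):
            s=P[(P[:,0]>=lo)&(P[:,0]<lo+20)]
            if len(s)>15: print(n,nm,lo,len(s),'y 2/98%',np.percentile(s[:,1],[2,98]).round(1),'x',s[:,0].min().round(1),s[:,0].max().round(1))
    return p
E
python3 -c "
from h import *
edges('top');edges('side')
d=np.load('top0.npz')
im=d['image'].astype(int);R,t=cradleT(*Q);C=(d['W']-t)@R*1000;g=im.mean(-1)
for a,b in((-99,-84),(-66,-44),(44,66)):
  m=(g<75)&(C[...,0]>a)&(C[...,0]<b)&(abs(C[...,1])<33)&(C[...,2]>-6)&(C[...,2]<18); print(a,m.sum(),np.percentile(C[m][:,1],[2,50,98]).round(1))
m=(im[...,0]-im[...,2]>40)&(abs(C[...,0]-85)<30)&(abs(C[...,1])<40);print('blue0',np.percentile(C[m][:,1],[2,50,98]).round(1))"
```

```text
top cream -95 27 y 2/98% [20.9 33.9] x -91.2 -75.6
top cream -75 27 y 2/98% [24.6 34.2] x -74.9 -55.2
top cream -55 34 y 2/98% [21.7 34.1] x -55.0 -35.3
top cream 5 22 y 2/98% [17.1 33.4] x 13.8 24.6
top cream 25 143 y 2/98% [-26.2  33.1] x 25.1 44.9
top cream 45 165 y 2/98% [-25.9  32.9] x 45.0 64.9
top cream 65 165 y 2/98% [-26.1  33. ] x 65.1 85.0
top cream 85 40 y 2/98% [-23.3  32. ] x 85.2 90.4
top blue 85 71 y 2/98% [-24.1  22.2] x 93.6 104.8
side cream -95 89 y 2/98% [-29.6  34.3] x -90.1 -75.1
side cream -75 140 y 2/98% [-30.5  34.1] x -74.9 -55.3
side cream -55 138 y 2/98% [-30.2  34.7] x -54.9 -35.5
side cream -35 136 y 2/98% [-30.1  34. ] x -34.9 -15.3
side cream -15 37 y 2/98% [-29.   29.2] x -14.9 -8.2
side cream 65 101 y 2/98% [-22.1  34.1] x 65.0 85.0
side cream 85 40 y 2/98% [-26.3  28.2] x 85.4 93.8
-99 40 [-20.1   2.9  26. ]
-66 93 [-22.7   1.2  25.1]
44 89 [-22.9   0.6  23.8]
blue0 [-23.   -1.2  23.4]
```

Against the holder in the same camera, the stone sits about 2.8 mm too far to +y and about 0.009 rad off. I'll ease it up slightly, trim, and lower again.

```bash
python3 -m creep '[[[0,0,-2],[0,0,0]],[[-0.5,-1,0],[0,0,0.004]],[[-0.5,-1,0],[0,0,0.004]],[[0,-0.5,0],[0,0,0]],[[0,0,0],[0,0,0]],[[0,0,0],[0,0,0]]]'
python3 -c "
from h import *
seat(91,0,0)
edges('top')"
```

```text
clock: 18.4
eef_pos: [0.5932, -0.2158, 0.1256]
tool_rot: [0.147, 0.981, -0.017, 0.128]
ft_force: [-8.1, 8.3, -8.7]
grip_width: 0.059
grasp_force: 68.0
cradle TCP [-0.6 -1.9  0.8] near-end raise deg 0.12 yaw -0.0088 Fcradle [-12.    5.7  -5.8]
far edge x,z 89.4 0.6
clock 18.4 pos [ 0.5932 -0.2158  0.1256] F [-8.1  8.3 -8.7] w 0.059 gf 68.0
shift [-1.6  1.9  0.8] turn [ 0.0026 -0.002  -0.0088]
top cream -95 33 y 2/98% [18.4 33.9] x -92.5 -75.6
top cream -75 31 y 2/98% [23.1 34.1] x -74.9 -55.2
top cream -55 41 y 2/98% [19.1 34.1] x -55.0 -35.3
top cream 5 25 y 2/98% [16.9 33.4] x 13.0 24.6
top cream 25 150 y 2/98% [-27.   32.6] x 25.1 44.9
top cream 45 164 y 2/98% [-26.7  32.2] x 45.0 64.9
top cream 65 168 y 2/98% [-27.2  32.2] x 65.1 85.0
top cream 85 36 y 2/98% [-23.5  32.1] x 85.2 89.3
top blue 85 72 y 2/98% [-24.4  22.2] x 92.6 103.6
```

```bash
python3 -m creep '[[[-0.5,-1,-1],[0,0,0]],[[-0.5,-1,0],[0,0,0]],[[0,-1,0],[0,0,0]],[[0,0,0],[0,0,0]],[[0,0,0],[0,0,0]]]'
python3 -c "
from h import *
seat(91,0,0)
edges('top')"
```

```text
clock: 19.08
eef_pos: [0.5924, -0.2187, 0.1262]
tool_rot: [0.147, 0.981, -0.017, 0.128]
ft_force: [-7.0, 8.0, -8.0]
grip_width: 0.0588
grasp_force: 67.7
cradle TCP [-0.4 -4.9  1.3] near-end raise deg 0.2 yaw -0.0089 Fcradle [-10.7   5.7  -5.4]
far edge x,z 89.6 1.0
clock 19.07 pos [ 0.5924 -0.2187  0.1262] F [-7.  8. -8.] w 0.0588 gf 67.7
shift [-1.3  4.9  1.3] turn [ 0.0026 -0.0035 -0.0089]
top cream -95 34 y 2/98% [14.7 30.4] x -92.5 -75.4
top cream -75 32 y 2/98% [18.8 31.1] x -74.9 -55.7
top cream -55 42 y 2/98% [16. 31.] x -55.0 -35.3
top cream 5 25 y 2/98% [13.5 30.1] x 13.8 24.6
top cream 25 143 y 2/98% [-30.   29.7] x 25.1 44.9
top cream 45 167 y 2/98% [-30.   29.5] x 45.0 64.9
top cream 65 164 y 2/98% [-29.9  29.2] x 65.1 85.0
top cream 85 37 y 2/98% [-28.9  28.4] x 85.2 89.5
top blue 85 72 y 2/98% [-24.4  22.2] x 92.8 104.1
```

```bash
python3 -m creep '[[[0,0.7,1],[0,0,0]],[[1,0.3,1],[0,0.003,0]],[[1,0,0.3],[0,0,0]],[[1,0,0],[0,0,0]],[[0,0,0],[0,0,0]],[[0,0,0],[0,0,0]]]'
python3 -c "
from h import *
seat(91,0,0)"
```

```text
clock: 19.88
eef_pos: [0.5919, -0.2185, 0.1253]
tool_rot: [0.148, 0.98, -0.018, 0.128]
ft_force: [-8.6, 5.6, -3.3]
grip_width: 0.0587
grasp_force: 68.5
cradle TCP [-1.1 -4.9  0.6] near-end raise deg 0.11 yaw -0.0096 Fcradle [-10.4   2.9  -0.6]
far edge x,z 88.9 0.4
clock 19.88 pos [ 0.5919 -0.2185  0.1253] F [-8.6  5.6 -3.3] w 0.0587 gf 68.5
shift [-2.1  4.9  0.6] turn [ 0.0007 -0.0019 -0.0096]
```

```bash
python3 -m creep '[[[1,0.3,0.3],[0,0,0]],[[1,0.3,0.3],[0,0,0]],[[1,0,0],[0,0,0]],[[0,0,0],[0,0,0]],[[0,0,0],[0,0,0]]]'
python3 -c "
from h import *
seat(91,0,0)"
```

```text
clock: 20.5
eef_pos: [0.5914, -0.2183, 0.1251]
tool_rot: [0.148, 0.98, -0.019, 0.13]
ft_force: [-4.1, 4.4, -5.4]
grip_width: 0.0588
grasp_force: 68.1
cradle TCP [-1.7 -4.9  0.6] near-end raise deg -0.15 yaw -0.0101 Fcradle [-6.4  3.  -3.9]
far edge x,z 88.3 0.9
clock 20.5 pos [ 0.5914 -0.2183  0.1251] F [-4.1  4.4 -5.4] w 0.0588 gf 68.1
shift [-2.7  4.9  0.6] turn [-0.0005  0.0026 -0.0101]
```

```bash
python3 -m creep '[[[0,0,0],[0,0,0]],[[0,0,0],[0,0,0]],[[0,0,0],[0,0,0]],[[0,0,0],[0,0,0]],[[0,0,0],[0,0,0]]]' 85
python3 -c "
from h import *
seat(91,0,0)"
```

```text
clock: 21.12
eef_pos: [0.5936, -0.2202, 0.1268]
tool_rot: [0.149, 0.98, -0.02, 0.133]
ft_force: [0.8, -0.1, 0.4]
grip_width: 0.0847
grasp_force: 0.0
cradle TCP [ 1.3 -6.   1.6] near-end raise deg -0.5 yaw -0.0113 Fcradle [0.9 0.1 0.1]
far edge x,z 91.3 2.3
clock 21.12 pos [ 0.5936 -0.2202  0.1268] F [ 0.8 -0.1  0.4] w 0.0847 gf 0.0
shift [0.3 6.  1.5] turn [-0.0025  0.0088 -0.0113]
```

Released. I'll back straight out along the tool axis, then move clear of the cameras.

```bash
python3 -m creep '[[[0,0,-10],[0,0,0]],[[0,0,-20],[0,0,0]],[[0,0,-40],[0,0,0]],[[0,0,-50],[0,0,0]],[[40,0,-30],[0,0,0]],[[50,20,0],[0,0,0]],[[50,20,0],[0,0,0]],[[50,20,0],[0,0,0]],[[50,20,0],[0,0,0]],[[0,20,0],[0,0,0]],[[0,0,0],[0,0,0]],[[0,0,0],[0,0,0]]]' 85
python3 -c "
from h import *
seat(91,0,0)
p=edges('top');s=edges('side')
a=cv2.resize(p['image'][150:270,345:445],None,fx=4,fy=4,interpolation=cv2.INTER_CUBIC)
b=cv2.resize(s['image'][130:250,290:390],None,fx=4,fy=4,interpolation=cv2.INTER_CUBIC)
cv2.imwrite('pics/end.png',np.hstack([a,b]))
R,t=cradleT(*Q)
for q in(p,s):
  C=(cloud(q)-t)@R*1000; h=cv2.cvtColor(q['image'],cv2.COLOR_BGR2HSV)
  m=(abs(C[...,0])<80)&(abs(C[...,1])<24)&(C[...,2]>15)&(C[...,2]<40)
  P=C[m]; print('plane',np.linalg.lstsq(np.c_[P[:,:2],np.ones(len(P))],P[:,2],rcond=None)[0].round(4))"
```

```text
clock: 22.62
eef_pos: [0.3646, -0.0444, 0.208]
tool_rot: [0.149, 0.98, -0.02, 0.134]
ft_force: [0.7, -0.7, 0.1]
grip_width: 0.085
grasp_force: 0.0
cradle TCP [-238.3   97.   149.7] near-end raise deg -0.56 yaw -0.011 Fcradle [ 0.9 -0.5 -0.1]
far edge x,z -148.3 150.6
clock 22.62 pos [ 0.3646 -0.0444  0.208 ] F [ 0.7 -0.7  0.1] w 0.085 gf 0.0
shift [-238.9  -94.   152.3] turn [-0.0024  0.0097 -0.011 ]
top cream -95 139 y 2/98% [-28.5  29.8] x -93.3 -75.2
top cream -75 159 y 2/98% [-28.9  30.5] x -74.9 -55.0
top cream -55 158 y 2/98% [-29.2  30.2] x -55.0 -35.0
top cream -35 158 y 2/98% [-28.5  30.2] x -34.9 -15.1
top cream -15 159 y 2/98% [-29.6  29.9] x -15.0 4.9
top cream 5 159 y 2/98% [-29.4  29.5] x 5.0 25.0
top cream 25 161 y 2/98% [-29.5  29.5] x 25.1 44.9
top cream 45 161 y 2/98% [-30.1  29.6] x 45.0 64.9
top cream 65 168 y 2/98% [-29.8  29.2] x 65.1 85.0
top cream 85 25 y 2/98% [-26.7  26.9] x 85.2 88.1
top blue 85 77 y 2/98% [-24.3  22.1] x 91.4 103.1
side cream -95 78 y 2/98% [-18.1  31.9] x -91.3 -75.1
side cream -75 133 y 2/98% [-32.   30.9] x -74.9 -55.3
side cream -55 133 y 2/98% [-33.2  31.2] x -54.9 -35.5
side cream -35 135 y 2/98% [-33.7  30.6] x -34.9 -15.3
side cream -15 131 y 2/98% [-33.3  31. ] x -14.9 5.0
side cream 5 126 y 2/98% [-33.7  30.9] x 5.1 25.0
side cream 25 127 y 2/98% [-34.6  30.3] x 25.1 44.7
side cream 45 128 y 2/98% [-34.6  30.2] x 45.0 65.0
side cream 65 121 y 2/98% [-34.6  30.2] x 65.3 85.0
side cream 85 29 y 2/98% [-34.8  23.7] x 85.4 90.3
side blue 85 25 y 2/98% [-23.9  28.1] x 90.5 104.9
plane [-7.60000e-03  5.80000e-03  2.44949e+01]
plane [ 1.70000e-03 -1.37000e-02  2.67978e+01]
```

View pics/end.png

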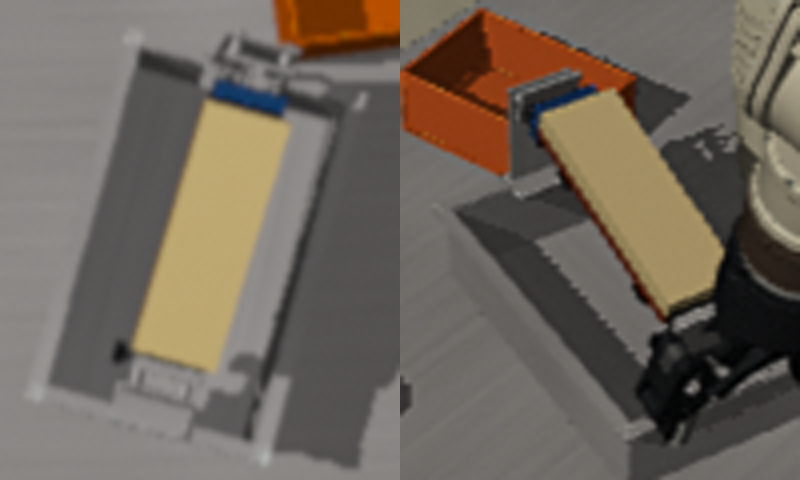

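The stone lies flat: its top plane fits within 0.8°, at about 25 mm above the seat. It is straight, centred to about 1 mm, and held between the blue jaw at (248,97) and the stop at (170,365). The gripper is well clear, so I'm handing in.

```bash
python3 -c "
from workcell import workorder
print(workorder.job_done())"
```

```text
the job is handed in; nothing more can be done
None
```

The larger cream-and-rust whetstone is in the sloping holder, cream face up: flat on both bearers, straight, centred to about 1 mm, and gripped between the blue jaw (about 10 mm in) and the low stop. The arm is clear, the bystanders were not touched, and I handed the job in at about 23 s of the 51 s allowed; no verdict came back.

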